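Free the spent label spindle with the forked key

ROBOT

A 7-joint arm with a two-finger parallel gripper is mounted at the origin on the work surface. World frame = base frame: x ahead of the robot, y to its left, z up, the work surface at z = 0. Lengths are in m, angles in rad, forces in N, time in s.
With the tool pointing down it reaches from about 0.4 to 0.85 m from the base axis. Payload 4.5 kg.
Tool frame: the origin (TCP) lies on the centre line of the jaws, within the pads' length; the fingertips stand r.tip_extent ahead of it and the grasp point (between the pads) is the TCP (r.tip_extent is the distance from the TCP to the fingertips, in m); z points along the fingers, y is the line along which they close (so a half turn about z gives the same grasp; the last joint's range is limited). The gripper opens to 88 mm and grips with 3 to 60 N. Pads are 18 mm wide; open, the fingers measure 123 mm over their backs; the gripper's body (75 mm by 187 mm) begins 45 mm behind the grasp point.
Start: joints at [1.185, 0.689, -0.195, 1.565, 0.157, 0.902, -0.215], TCP at [0.255, -0.571, 0.258] pointing down, gripper open.
Joint ranges: [-3.01, 3.01], [-0.46, 2.08], [-1.47, 1.51], [0.13, 2.56], [-1, 4.14], [0.04, 2.09], [-2.66, 2.66]. Speed limits (rad/s): [2.57, 2.57, 3.14, 3.14, 3.14, 3.14, 3.14].

INTERFACE

Orientations are given as a unit quaternion [x, y, z, w].
In Python, from plant import sensors, vision, finish_job, r gives the robot as it stands. The module is installed in compiled form; this text tells all that it offers.
- The arm moves only by the tool step_arm, never from a script. Its argument "steps" is a list of rows, each a list of 2 entries, a list of its own where there are three numbers: the shift along the tool's x, y, z in cm, then the turn, a rotation vector about the tool's x, y, z in degrees. A call has 1 to 12 rows; each row shifts and turns the commanded pose from where the row before left it, along the tool's axes as they then stand; what a row does not reach is not made up. A row lasts 1/8 s, in which the tool goes at most 62.5 mm and 10.7 degrees, less where a joint would pass 70% of its speed; a pose out of reach is approached as far as the arm can. A call with a gripper value outside its range is refused whole. "claw" is the opening, from -1 (shut) to 1 (fully open), set as the call begins (left out, the last holds). The fingers move at their own pace and stop on an object; "grip_force" is the grip in N (left out, the last holds). Time passes only in rows, so rows that do not move let the fingers close. It gives the time, the measured TCP pose, the force, the opening and the grip force at its end, in the units of the state.
- sensors.get_state(): the state, without advancing time (a new reading comes with each control period).
- vision.snapshot(name): name is "scene" or "top" or "wrist"; returns a dict with "img" (384x512x3 uint8, red, green, blue), "fx", "fy", "cx", "cy" (pixels), "position" and "rotation" of the camera in the world. Camera axes: x right, y down, z forward; pixel columns grow to the right and rows downward; lengths in m; the calibration is good to about 2 mm. The wrist camera is an equidistant fisheye: a pixel r from the principal point sees the ray r / f radians off the axis. A picture is of the moment at which its call begins. There is no depth.
- finish_job(): hands the job in; it is judged then, once.
The state is a dict: "clock": time; "q": joint angles; "qd": joint speeds; "joint_torque": joint torques, N m; "tool_pos": TCP position; "eef_rot": TCP orientation; "contact_force": force on the tool from outside, world axes, zero at the start; "moment": the same for the moment, N m; "opening": opening from 0.0 (shut) to 1.0 (fully open); "finger_force": force on a finger pad.
Only numpy, scipy, OpenCV 4.12 (cv2) and the standard library are available. Lean on these libraries where they do the work, as an engineer would, in place of code of your own. Each camera call takes 0.05 s, during which the arm holds its last target. There are 200 camera calls.

TASK

The label roll on the holder is used up. With the forked key from the wooden block, press back the collar at the spindle's spring end, push that end down past its lug and let it spring out underneath; hang the key back in the slot it came from. Then draw the spindle with its empty core out of the other lug and lay it, without dropping it, inside the white tray, leaving the other things on the counter where they are.

Things in the scene. Friction and masses are not known exactly. Their poses are not given: they have to be found in the camera images.
- holder: Label-roll holder, grey sheet steel, fixed. Origin: centre of its foot; z up, x to the rear (front at the robot's left), y along the spindle, spring end at +y. Two C-shaped cheeks, 5 mm thick, inner faces at y +/-80 mm: rear column x 40 to 68, top arm, and a nose (the lug) hanging down at x -14 to 14, z 38 to 105, with nothing below or in front of it. Between the cheeks it is open above.
- lug_hole (a point): Spring-end lug: centre of its 12 mm through hole at the lug's inner face (holder x 0, y 80, z 52 mm). Holder axes. The lug ends 14 mm below this point; below it the spindle's end is free.
- plain_lug (a point): The other lug, same shape: centre of its 12 mm through hole at the inner face (holder x 0, y -80, z 52 mm).
- overhang (a point): Front lower edge of the 3 mm flange folded inwards along the spring-end cheek's top: x -14 to 68, y 62 to 80, z 102 to 105 mm of the holder (the other cheek has one at y -62 to -80). It overhangs the neck, so the key cannot come straight down: it goes in leaning about 40 degrees, handle towards the holder's -x, along its own length.
- pan (a point): Centre of the roll pan's upper face, 4 mm above the counter; the pan spans holder x -45 to 60, y -50 to 50 mm. Behind it a foot bar 12 mm high at x 48 to 68.
- spindle: Spindle; origin at its centre, on its axis; y along the axis to the spring end. Loose, 175 g, 173 mm long; at the start it lies in both lugs, 1 to 2 mm below the hole centres. Here it carries an empty cardboard core, 38 mm diameter, 80 mm long, the place to grip, with black hub discs of 48 mm diameter at y +/-40 to 46 mm. Lying in the tray its axis is 28 mm above the counter.
- stub (a point): End of the spindle's plain end (spindle y -87 mm): a stub 9 mm thick, 7.5 mm long from its shoulder, in the plain lug. Once freed, the spring end may swing some 20 mm forward as the fork leaves. The spindle then comes out by sliding about 12 mm along holder +y, then forward (holder -x) 60 mm past the noses, then up.
- plunger (a joint): How far the spindle's spring end is pressed in, m: 0 out, at most 0.011. Spring force 2.1 N at 0, 4.5 N at 8 mm. Its tip leaves the lug's hole at 6 mm; 8 mm is good. Friction keeps the end up: the fork must push it down with the collar held back, until the hub rests on the pan: then the neck is about 26 mm and the core's centre about 15 mm lower, the axis sloping 10 degrees.
- collar (a point): Collar of the spring end, 26 mm diameter, 5 mm thick: centre of its outer face (spindle y 63 mm when out). The fork presses this face towards the spindle's -y. Moves with the plunger.
- neck (a point): Middle of the neck (spindle y 70 mm when out), 11 mm diameter, 14 mm long, between the collar and an 18 mm flange (y 77 to 79.5) that bears on the lug. The fork goes over it. Moves with the plunger.
- tip (a point): End of the spring end's 9 mm thick tip (spindle y 85.5 mm when out), in the lug's hole at the start. Moves with the plunger.
- fork (a point): On the forked key, between its prongs: the middle of the neck lies here when 0.5 mm short of the fork's bottom. z from the fork up to the handle, x across the prongs, y through the blade. Prongs: 17 mm gap, 27 mm wide overall, reaching 8 mm beyond (-z). Blade 4 mm thick to z 24, shaft 12 x 8 mm to z 76. The same both ways round. Steel, 110 g, 163 mm long.
- stop_plate (a point): Underside of the key's stop plate, 44 x 28 x 5 mm, 76 mm above fork along the key.
- grip (a point): Middle of the key's black handle, 112 mm above fork, same axes; handle 26 mm (x) by 18 mm (y), from 31 mm below to 43 mm above this point. Grip it across the 18 mm (y), fingers along the key.
- block: Wooden tool block, fixed, 105 x 75 x 92 mm high; origin: centre of its underside, z up. Two slots in its top; the key hangs upright in the larger one, handle up.
- slot (a point): Mouth of the key's slot, centre, on the block's top (block x -22, y 0, z 92 mm): 34 mm (block x) by 14 mm (y), right through. With the key home its stop plate lies on the top and grip is 36 mm above this point.
- tray: White plastic tray, fixed, 260 (x) x 180 (y) x 36 mm high, walls and floor 4 mm; origin: centre of its underside, z up.
- glove_box: Bystander: carton of gloves, 110 x 215 x 75 mm, loose; origin: centre of its underside.
- fresh_roll: Bystander: full label roll standing on end, 82 mm diameter, 80 mm high, loose; origin: centre of its underside.
- pill_jar: Bystander: amber jar with white cap, 68 mm diameter, 85 mm high, loose; origin: centre of its underside.
Mind the look-alikes: they are no part of the job. Of the things like the spindle, leave any that is orange or pink; of the rest the larger one is meant.

How it is judged:
On the way, in this order (a step that is already met when the one before it is completed fails the run):
1. the key presses the collar back until the tip is out of the lug's hole (value of joint plunger above 0.0055 m and distance between fork and neck below 0.016 m), for 0.1 s.
2. the spring end is below its lug and sprung out again, the key clear of it (z of tip in the frame of holder below 0.033 m and value of joint plunger below 0.003 m and distance between fork and neck above 0.02 m), for 0.2 s.
At the end, for the whole second after the job is handed in: The spindle lies still and level on the tray floor (centre within 70 mm of the middle across, 50 mm along; axis 22 to 34 mm above the counter); the key hangs upright in its slot (within 8 mm sideways, 5 mm in height, 7 degrees) (x of spindle in the frame of tray between -0.05 and 0.05 m and y of spindle in the frame of tray between -0.07 and 0.07 m and z of spindle in the frame of tray between 0.022 and 0.034 m and angle between spindle's own y axis and vertical between 1.45 and 1.69 rad and linear speed of spindle below 0.03 m/s and x of grip in the frame of block between -0.03 and -0.014 m and y of grip in the frame of block between -0.008 and 0.008 m and z of grip in the frame of block between 0.123 and 0.133 m and angle between grip's own z axis and vertical below 0.12 rad); the robot touches nothing.
It fails at once if a bystander is moved by more than 15 mm (distance of any of glove_box, fresh_roll, pill_jar from where it was at the start of the episode above 0.015 m).
It fails at once if the spindle falls or is thrown into the tray (over 0.6 m/s inside it, a drop of some 20 mm) (linear speed of spindle above 0.6 m/s and x of spindle in the frame of tray between -0.13 and 0.13 m and y of spindle in the frame of tray between -0.09 and 0.09 m and z of spindle in the frame of tray below 0.055 m).
It also fails if it takes over 69 s, if anything falls off the work surface, if the arm or the gripper's body presses on something with over 40 N, if the wrist force passes 120 N, or if a joint passes its speed limit or range.

## Working session

There is one attempt and no reset: what is moved stays moved. The work goes in short steps, Python scripts to look and compute and a tool call to move; the robot and the scene stay as the last step left them, time stands still between calls to the robot, and variables do not carry over. Pictures are saved under pics/ and viewed, at most 10 in all, crops included, and the job is handed in when it is done.

Besides the shell and the picture viewer there is one more tool, called after "Request:" as a command line: name --argument value ..., lists and objects as JSON in quotes. step_arm: Moves the arm, as the interface text tells. Its arguments: {"type":"object","properties":{"steps":{"type":"array"},"claw":{"type":"number"},"grip_force":{"type":"number"}},"required":["steps"]}

```bash
mkdir -p pics; cat > h.py <<'E'
import numpy as np, cv2
from scipy.spatial.transform import Rotation as R
from plant import sensors, vision, r
def snap(n,f=None):
    s=vision.snapshot(n)
    if f: cv2.imwrite('pics/'+f,s['img'][:,:,::-1])
    return s
def ray(s,u,v):
    d=np.array([(u-s['cx'])/s['fx'],(v-s['cy'])/s['fy'],1.]); d=np.array(s['rotation'])@d
    return np.array(s['position']),d/np.linalg.norm(d)
def onz(s,u,v,z):
    p,d=ray(s,u,v); return p+d*(z-p[2])/d[2]
def proj(s,P):
    c=np.array(s['rotation']).T@(np.array(P)-s['position']); return np.array([s['fx']*c[0]/c[2]+s['cx'],s['fy']*c[1]/c[2]+s['cy']])
def tri(s1,a,s2,b):
    p,d=ray(s1,*a);q,e=ray(s2,*b)
    t=np.linalg.lstsq(np.c_[d,-e],q-p,rcond=None)[0]
    x,y=p+d*t[0],q+e*t[1]; return (x+y)/2,np.linalg.norm(x-y)
E
python3 - <<'E'
from h import *
import pickle
S={n:snap(n) for n in('scene','top')}
pickle.dump(S,open('s0.pkl','wb'))
for n in S:
    s=S[n];cv2.imwrite(f'pics/{n}0.png',cv2.resize(s['img'][:,:,::-1],(800,600),interpolation=cv2.INTER_CUBIC))
    print(n,s['fx'],s['cx'],s['cy'],s['position'],np.round(s['rotation'],3).tolist())
st=sensors.get_state();print(st,r.tip_extent)
E
```

```text
scene 432.2315486297007 255.48201753652918 193.644172659381 [ 1.31609618 -0.32497921  1.01663075] [0.788, 0.493, -0.203, -0.308]
top 389.4187912065377 260.43891820000204 189.176082367374 [ 0.3433628  -0.00267579  1.18281558] [0.711, -0.696, 0.067, -0.073]
{'clock': 0.1, 'q': array([ 1.18479302,  0.68988854, -0.19450572,  1.56623996,  0.15730604,
        0.90253837, -0.2151105 ]), 'qd': array([-0.00014292, -0.00251487,  0.00194801, -0.00210401, -0.00138735,
       -0.00111237,  0.00015418]), 'joint_torque': array([-2.99772852e-03, -5.28492701e+01, -1.27174672e+00, -1.53835416e+01,
       -5.26978460e-02,  1.98049813e-03,  2.69883947e-05]), 'tool_pos': array([ 0.25446579, -0.5702516 ,  0.2569971 ]), 'eef_rot': array([ 9.78044973e-01,  2.08392234e-01, -2.44914671e-04, -8.05337144e-04]), 'contact_force': array([-0.50521681,  0.15158281, -0.23989489]), 'moment': array([ 0.03857141,  0.03825751, -0.01571786]), 'finger_force': 0.0, 'opening': 0.9974657374729803} 0.019
```

```bash
sed -i "s/np.array(s\['rotation'\])/R.from_quat(s['rotation']).as_matrix()/g" h.py; cat h.py | grep -c from_quat
```

```text
2
```

View pics/scene0.png

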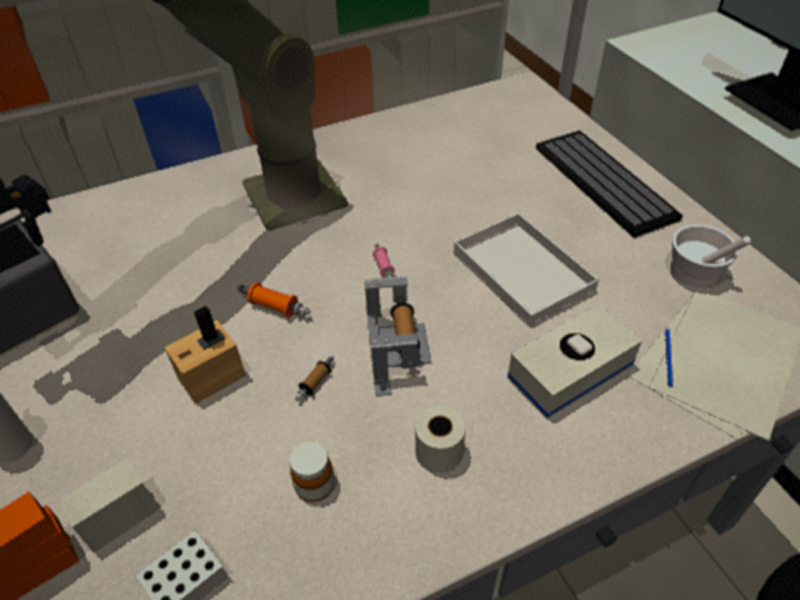

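View pics/top0.png

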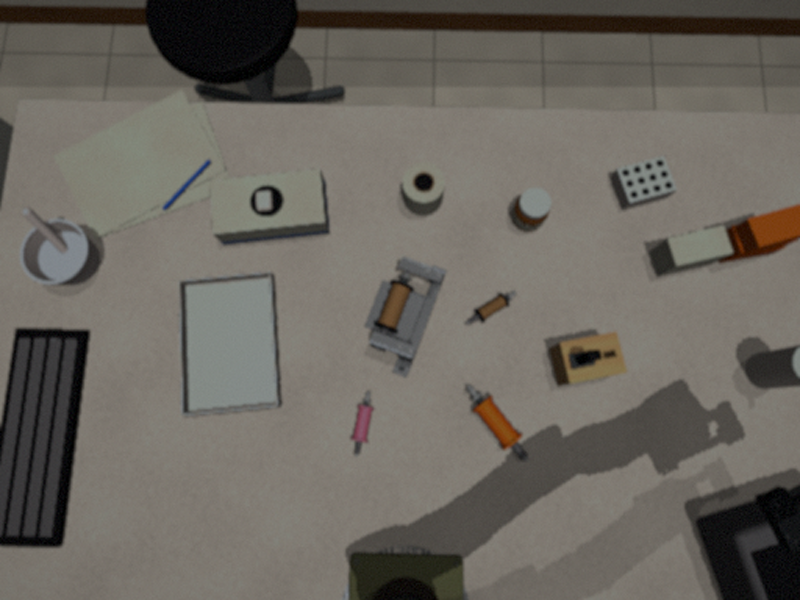

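```bash
python3 - <<'E'
import pickle,cv2,numpy as np
S=pickle.load(open('s0.pkl','rb'))
a=S['top']['img'][155:255,225:345];b=S['scene']['img'][165:265,185:285]
f=lambda i,k:cv2.resize(i,None,fx=k,fy=k,interpolation=cv2.INTER_CUBIC)
a=f(a,4);b=f(b,4)
o=np.clip(np.hstack([a[:,:400],b]).astype(float)*1.6,0,255).astype('uint8')
cv2.imwrite('pics/c1.png',o[:,:,::-1])
a=f(S['top']['img'][205:255,345:405],6);b=f(S['scene']['img'][190:260,100:165],6)
o=np.zeros((420,750,3),'uint8');o[:300,:360]=a;o[:,360:750]=b
cv2.imwrite('pics/c2.png',np.clip(o*1.6,0,255).astype('uint8')[:,:,::-1])
E
```

```text
(no output)
```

View pics/c1.png

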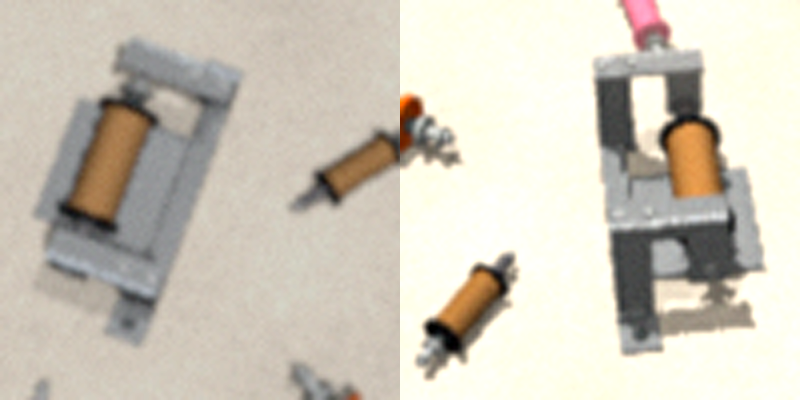

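View pics/c2.png

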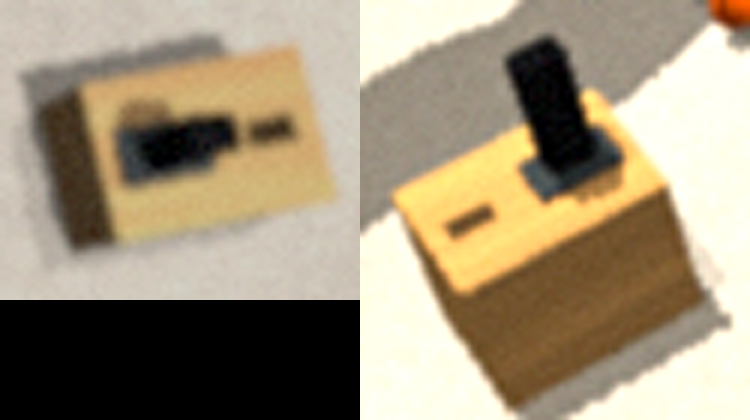

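```bash
cat > m.py <<'E'
from h import *
import pickle
S=pickle.load(open('s0.pkl','rb'));T=S['top'];C=S['scene']
def fp(c,k,o): return [( (u+.5)/k-.5+o[0],(v+.5)/k-.5+o[1]) for u,v in c]
def fit(P,Q): # 2D rigid model P->world Q
    P=np.array(P,float);Q=np.array(Q)[:,:2];p=P.mean(0);q=Q.mean(0)
    A=(P-p).T@(Q-q);t=np.arctan2(A[0,1]-A[1,0],A[0,0]+A[1,1]);c,s=np.cos(t),np.sin(t);M=np.array([[c,-s],[s,c]])
    return q-M@p,np.degrees(t),np.linalg.norm((P-p)@M.T+q-Q,axis=1)*1e3
for nm,s,px,z,mod in [
 ('block top',T,fp([(80,85),(298,45),(337,200),(118,242)],6,(345,205)),.092,np.array([(-52.5,37.5),(52.5,37.5),(52.5,-37.5),(-52.5,-37.5)])/1e3),
 ('block scene',C,fp([(392-360,192),(575-360+12,88),(668-360,187),(468-360,292)],6,(100,190)),.092,None),
 ('holder top',T,fp([(132,38),(243,70),(228,106),(45,265),(153,298)],4,(225,155)),.105,np.array([(-14,85),(68,85),(68,62),(-14,-85),(68,-85)])/1e3),
 ('holder scene',C,fp([(195,60),(303,52),(328,225),(208,227)],4,(185,165)),.105,np.array([(68,-85),(-14,-85),(-14,85),(68,85)])/1e3),
 ('tray top',T,[(x*.64,y*.64) for x,y in [(181,281),(272,275),(280,406),(184,412)]],.036,np.array([(130,90),(130,-90),(-130,-90),(-130,90)])/1e3),
 ]:
    Q=[onz(s,*p,z) for p in px]; print(nm,np.round(Q,3)[:,:2].tolist())
    if mod is not None: print('   ',[np.round(v,4) for v in fit(mod,Q)])
E
python3 m.py
```

```text
block top [[0.484, -0.267], [0.505, -0.37], [0.433, -0.384], [0.412, -0.282]]
    [array([ 0.4586, -0.3258]), np.float64(-78.1699), array([0.3689, 0.7106, 0.7764, 0.5964])]
block scene [[0.435, -0.386], [0.411, -0.287], [0.489, -0.269], [0.509, -0.368]]
holder top [[0.633, 0.019], [0.611, -0.061], [0.585, -0.051], [0.469, 0.075], [0.448, -0.001]]
    [array([0.549 , 0.0336]), np.float64(-108.9318), array([0.9644, 4.9139, 0.6536, 4.1336, 2.9451])]
holder scene [[0.455, -0.003], [0.483, 0.073], [0.642, 0.015], [0.607, -0.06]]
    [array([0.5562, 0.0314]), np.float64(-110.7441), array([2.358 , 2.2076, 1.1085, 5.2525])]
tray top [[0.594, 0.448], [0.609, 0.272], [0.36, 0.24], [0.345, 0.418]]
    [array([0.4769, 0.3445]), np.float64(6.341), array([2.7648, 7.3001, 2.3415, 7.3567])]
```

Request:
step_arm --steps '[[[3.6, -2.0, 0], [0, 0, 0]], [[3.6, -2.0, 0], [0, 0, 0]], [[3.6, -2.0, 0], [0, 0, 0]], [[3.6, -2.0, 0], [0, 0, 0]], [[3.6, -2.0, 0], [0, 0, 0]], [[3.6, -2.0, 0], [0, 0, 0]], [[3.6, -2.0, 0], [0, 0, 0]], [[3.6, -2.0, 0], [0, 0, 0]], [[0, 0, 0], [0, 0, -9.7]], [[0, 0, 0], [0, 0, -9.7]], [[0, 0, 0], [0, 0, -9.7]], [[0, 0, 0], [0, 0, -9.7]]]' --claw 0.2

```text
clock: 1.6
tool_pos: [0.4523, -0.3071, 0.2574]
eef_rot: [0.852, 0.524, -0.0, -0.0]
contact_force: [-0.4, 0.6, -0.7]
opening: 0.598
finger_force: 0.0
```

Request:
step_arm --steps '[[[0, 0, 0], [0, 0, -9.7]], [[0, 0, 0], [0, 0, -9.7]], [[0, 0, 0], [0, 0, -9.7]], [[0, 0, 0], [0, 0, -9.7]], [[0, 0, 0], [0, 0, 0]], [[0, 0, 0], [0, 0, 0]]]'

```text
clock: 2.35
tool_pos: [0.4524, -0.3073, 0.2576]
eef_rot: [0.633, 0.774, -0.0, -0.0]
contact_force: [0.1, 0.6, -0.7]
opening: 0.604
finger_force: 0.0
```

```bash
cat >> h.py <<'E'
def rayw(s,u,v):
    x,y=u-s['cx'],v-s['cy'];rr=np.hypot(x,y);t=rr/s['fx']
    d=R.from_quat(s['rotation']).apply([np.sin(t)*x/rr,np.sin(t)*y/rr,np.cos(t)]);return np.array(s['position']),d
def onzw(s,u,v,z):
    p,d=rayw(s,u,v); return p+d*(z-p[2])/d[2]
def projw(s,P):
    c=R.from_quat(s['rotation']).inv().apply(np.array(P)-s['position']);n=np.hypot(c[0],c[1]);t=np.arctan2(n,c[2])*s['fx']
    return np.array([s['cx']+t*c[0]/n,s['cy']+t*c[1]/n])
def need(pos,Rm):
    "shift in tool axes (cm) and turn (deg, after) from measured pose"
    st=sensors.get_state();Q=R.from_quat(st['eef_rot'])
    print('shift cm',np.round(Q.inv().apply(np.array(pos)-st['tool_pos'])*100,2),'turn',np.round((Q.inv()*Rm).as_rotvec(degrees=True),2),'F',np.round(st['contact_force'],1),'t',st['clock'],'open',round(st['opening'],3))
def toolR(ydir_yaw,tilt=0):
    a=np.radians(ydir_yaw);y=np.array([np.cos(a),np.sin(a),0]);z=np.array([0,0,-1.]);x=np.cross(y,z)
    return R.from_matrix(np.c_[x,y,z])*R.from_euler('y',tilt,degrees=True)
E
python3 - <<'E'
from h import *
need([.4541,-.3043,.257],toolR(11.8))
s=snap('wrist');print(s['fx'],s['cx'],s['cy'],s['position'])
import pickle;pickle.dump(s,open('w1.pkl','wb'))
i=s['img'].copy()
b=R.from_euler('z',-78.17,degrees=True)
for x,y in[(-52.5,37.5),(52.5,37.5),(52.5,-37.5),(-52.5,-37.5),(-22,0)]:
    P=b.apply([x/1e3,y/1e3,.092])+[.4586,-.3258,0];u=projw(s,P);print(u);cv2.circle(i,(int(round(u[0])),int(round(u[1]))),2,(255,0,255),-1)
cv2.imwrite('pics/w1.png',cv2.resize(i[:,:,::-1],(800,600),interpolation=cv2.INTER_CUBIC))
E
```

```text
shift cm [0.26 0.23 0.05] turn [-0.02 -0.01 -0.31] F [ 0.1  0.6 -0.7] t 2.35 open 0.604
297.3186396354542 255.80543485754416 191.83245313136544 [ 0.43695662 -0.23019392  0.38420902]
[295.2266463  145.94213168]
[291.8565988  240.94756432]
[223.99810727 241.33661004]
[219.92950487 146.30511214]
[257.72411462 175.60390521]
```

View pics/w1.png

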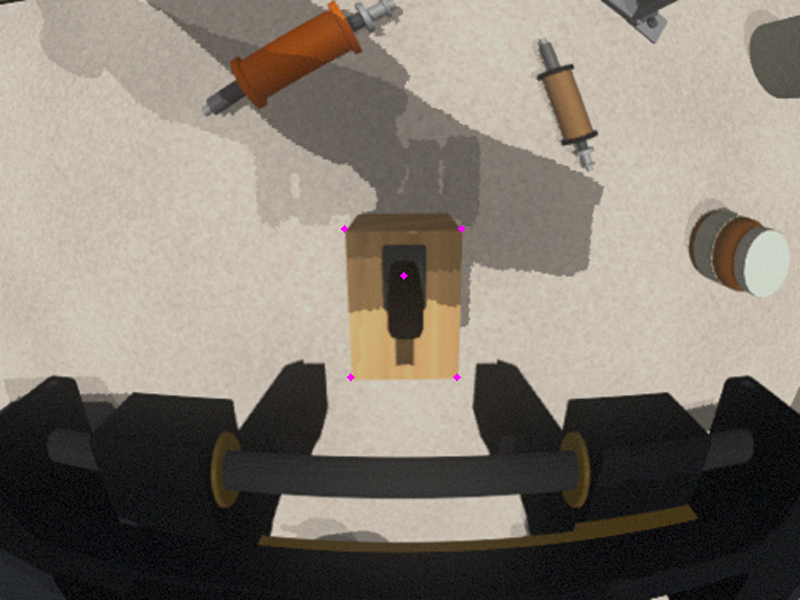

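Request:
step_arm --steps '[[[0.25, 0.2, 1.0], [0, 0, -0.3]], [[0, 0, 3], [0, 0, 0]], [[0, 0, 3], [0, 0, 0]], [[0, 0, 3], [0, 0, 0]], [[0, 0, 1.7], [0, 0, 0]], [[0, 0, 1], [0, 0, 0]], [[0, 0, 0], [0, 0, 0]], [[0, 0, 0], [0, 0, 0]]]'

```text
clock: 3.4
tool_pos: [0.4546, -0.3046, 0.1315]
eef_rot: [0.63, 0.777, 0.0, 0.001]
contact_force: [0.6, -0.4, 0.4]
opening: 0.601
finger_force: 0.0
```

Request:
step_arm --steps '[[[0, 0, 0], [0, 0, 0]], [[0, 0, 0], [0, 0, 0]], [[0, 0, 0], [0, 0, 0]], [[0, 0, 0], [0, 0, 0]], [[0, 0, 0], [0, 0, 0]], [[0, 0, 0], [0, 0, 0]]]' --claw -1 --grip_force 50

```text
clock: 4.15
tool_pos: [0.4541, -0.3044, 0.1308]
eef_rot: [0.63, 0.777, -0.0, 0.0]
contact_force: [0.6, -0.1, 0.8]
opening: 0.198
finger_force: 50.0
```

Request:
step_arm --steps '[[[0, 0, -1], [0, 0, 0]], [[0, 0, -2], [0, 0, 0]], [[0, 0, -2], [0, 0, 0]], [[0, 0, -2], [0, 0, 0]], [[0, 0, -2], [0, 0, 0]], [[0, 0, -4], [0, 0, 0]], [[0, 0, -4], [0, 0, 0]], [[0, 0, -3], [0, 0, 0]]]'

```text
clock: 5.15
tool_pos: [0.4539, -0.3042, 0.3328]
eef_rot: [0.63, 0.777, 0.0, 0.001]
contact_force: [0.9, -1.1, -1.7]
opening: 0.2
finger_force: 50.0
```

```bash
python3 - <<'E'
from h import *
N=np.array([.618,.009,.051])
Rt=toolR(-19.8)
need(N+[0.34*.16-.94*.06-.0,.94*.16+.34*.06,.27-.0],Rt)
E
```

```text
shift cm [43.98 25.89  1.18] turn [6.000e-02 2.000e-02 3.177e+01] F [ 0.9 -1.1 -1.7] t 5.15 open 0.2
```

Request:
step_arm --steps '[[[4.0, 3.0, 0], [0, 0, 0]], [[4.0, 3.0, 0], [0, 0, 0]], [[4.0, 3.0, 0], [0, 0, 0]], [[4.0, 3.0, 0], [0, 0, 0]], [[4.0, 3.0, 0], [0, 0, 0]], [[4.0, 3.0, 0], [0, 0, 0]], [[4.0, 3.0, 0], [0, 0, 0]], [[4.0, 3.0, 0], [0, 0, 0]], [[4.0, 3.0, 0], [0, 0, 0]], [[3.0, 2.5, 0], [0, 0, 0]], [[0, 0, 0], [0, 0, 8]], [[0, 0, 0], [0, 0, 8]]]'

```text
clock: 6.65
tool_pos: [0.6612, 0.139, 0.3305]
eef_rot: [0.733, 0.681, -0.001, -0.001]
contact_force: [-0.3, -0.1, -1.2]
opening: 0.201
finger_force: 50.0
```

Request:
step_arm --steps '[[[0, 0, 0], [0, 0, 8]], [[0, 0, 0], [0, 0, 7.8]], [[0, 0, 0], [0, -8, 0]], [[0, 0, 0], [0, -8, 0]], [[0, 0, 0], [0, -8, 0]], [[0, 0, 0], [0, -8, 0]], [[0, 0, 0], [0, -8, 0]], [[0, 0, 0], [0, 0, 0]], [[0, 0, 0], [0, 0, 0]]]'

```text
clock: 7.78
tool_pos: [0.662, 0.1376, 0.3313]
eef_rot: [0.77, 0.54, -0.279, 0.196]
contact_force: [0.8, 0.1, -0.7]
opening: 0.199
finger_force: 50.0
```

```bash
python3 - <<'E'
from h import *
N=np.array([.618,.009,.051]);Rt=toolR(-19.8,-40);zk=-Rt.as_matrix()[:,2];print(zk)
need(N+zk*(.1148+.10),Rt)
E
```

```text
[0.21773654 0.6047865  0.76604444]
shift cm [7.58 0.21 8.75] turn [-0.03 -0.14 -0.1 ] F [ 0.8  0.1 -0.7] t 7.775 open 0.199
```

Request:
step_arm --steps '[[[1.9, 0, 2.2], [0, 0, 0]], [[1.9, 0, 2.2], [0, 0, 0]], [[1.9, 0, 2.2], [0, 0, 0]], [[1.9, 0.2, 2.1], [0, 0, 0]], [[0, 0, 0], [0, 0, 0]], [[0, 0, 0], [0, 0, 0]]]'

```text
clock: 8.52
tool_pos: [0.6651, 0.1395, 0.2165]
eef_rot: [0.77, 0.54, -0.279, 0.197]
contact_force: [0.2, 0.9, -1.2]
opening: 0.204
finger_force: 50.0
```

```bash
python3 - <<'E'
from h import *
import pickle
s=snap('wrist');pickle.dump(s,open('w2.pkl','wb'));st=sensors.get_state();print(st['tool_pos'],s['position'])
i=cv2.resize(s['img'],(800,600),interpolation=cv2.INTER_CUBIC);k=800/512
H=np.array([.5526,.0325,0]);b=R.from_euler('z',-109.8,degrees=True)
def dot(P,c):
    u=(projw(s,P)+.5)*k-.5;cv2.circle(i,(int(round(u[0])),int(round(u[1]))),3,c,-1);return np.round(u,0)
for p in[(-14,85,105),(-14,62,105),(-14,-85,105),(68,85,105),(68,-85,105),(-14,85,38),(-14,-85,38),(14,-85,38),(-45,50,4),(-45,-50,4),(0,70,50.5)]: print(p,dot(H+b.apply(np.array(p)/1e3),(255,0,255)))
Q=R.from_quat(st['eef_rot'])
for x in(-13.5,-8.5,0,8.5,13.5): dot(st['tool_pos']+Q.apply([x/1e3,0,.1148+.008]),(0,255,0))
cv2.imwrite('pics/w2.png',np.clip(i[:,:,::-1]*1.3,0,255).astype('uint8'))
E
```

```text
[0.66521858 0.13971003 0.21676069] [0.71362448 0.27277073 0.26287722]
(-14, 85, 105) [422. 314.]
(-14, 62, 105) [388. 314.]
(-14, -85, 105) [184. 314.]
(68, 85, 105) [418. 365.]
(68, -85, 105) [221. 362.]
(-14, 85, 38) [420. 237.]
(-14, -85, 38) [205. 241.]
(14, -85, 38) [215. 262.]
(-45, 50, 4) [373. 176.]
(-45, -50, 4) [244. 181.]
(0, 70, 50.5) [400. 262.]
```

View pics/w2.png

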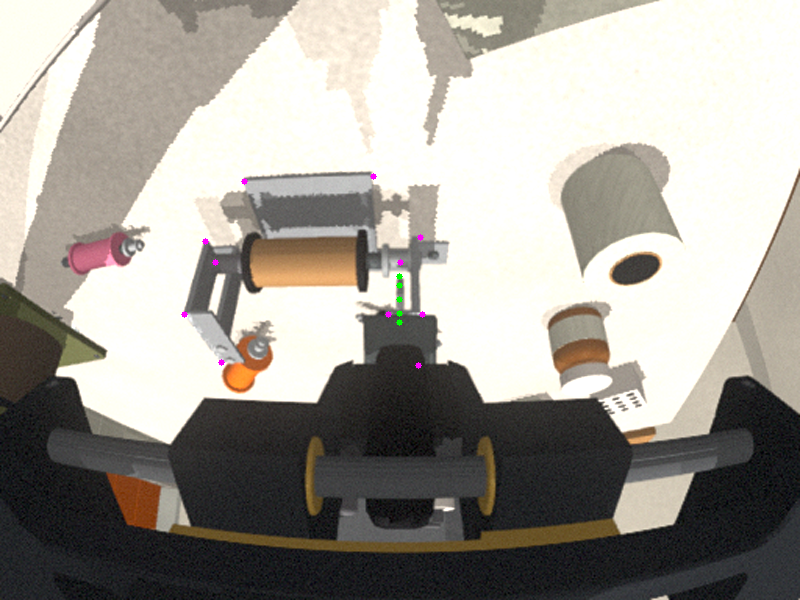

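```bash
python3 - <<'E'
from h import *
import pickle
s=pickle.load(open('w2.pkl','rb'));k=8;u0,v0=222,145
i=cv2.resize(s['img'][v0:v0+70,u0:u0+75],None,fx=k,fy=k,interpolation=cv2.INTER_CUBIC);i=np.clip(i*1.3,0,255).astype('uint8')
H=np.array([.5526,.0325,0]);b=R.from_euler('z',-109.8,degrees=True)
def dot(P,c):
    u=(projw(s,P)+.5-[u0,v0])*k-.5;cv2.circle(i,(int(round(u[0])),int(round(u[1]))),2,c,-1);print(np.round(u))
for p in[(-14,85,38),(-14,80,38),(-14,80,60),(-5.5,70,50.5),(-13,63,50.5),(-9,77,50.5),(-9,79.5,50.5),(0,46,26.5),(0,46,74.5)]: dot(H+b.apply(np.array(p)/1e3),(255,0,255))
st=sensors.get_state();Q=R.from_quat(st['eef_rot'])
for x in(-13.5,13.5):dot(st['tool_pos']+Q.apply([x/1e3,0,.1148+.008]),(0,255,0))
cv2.imwrite('pics/w2z.png',i[:,:,::-1])
E
```

```text
[374.  56.]
[340.  56.]
[343. 175.]
[272. 159.]
[223. 127.]
[320. 144.]
[338. 144.]
[116.  58.]
[104. 317.]
[270. 489.]
[270. 254.]
```

View pics/w2z.png

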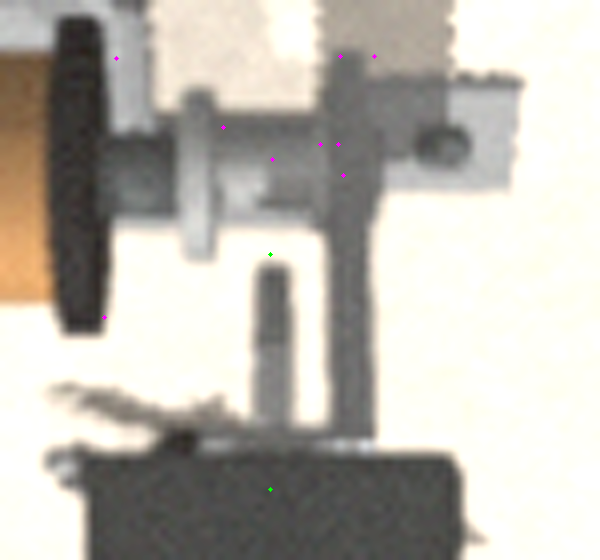

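Request:
step_arm --steps '[[[0.25, -0.1, 1], [0, 0, 0]], [[0, 0, 2], [0, 0, 0]], [[0, 0, 2], [0, 0, 0]], [[0, 0, 1.5], [0, 0, 0]], [[0, 0, 0], [0, 0, 0]], [[0, 0, 0], [0, 0, 0]]]'

```text
clock: 9.32
tool_pos: [0.6504, 0.1032, 0.1643]
eef_rot: [0.769, 0.54, -0.279, 0.197]
contact_force: [0.9, 0.4, -1.1]
opening: 0.2
finger_force: 50.0
```

```bash
python3 - <<'E'
from h import *
import pickle
N=np.array([.618,.009,.051]);Rt=toolR(-19.8,-40);zk=-Rt.as_matrix()[:,2]
need(N+zk*.1148,Rt)
s=snap('wrist');pickle.dump(s,open('w3.pkl','wb'));k=8;u0,v0=222,145
i=cv2.resize(s['img'][v0:v0+70,u0:u0+75],None,fx=k,fy=k,interpolation=cv2.INTER_CUBIC);i=np.clip(i*1.3,0,255).astype('uint8')
H=np.array([.5526,.0325,0]);b=R.from_euler('z',-109.8,degrees=True)
def dot(P,c):
    u=(projw(s,P)+.5-[u0,v0])*k-.5;cv2.circle(i,(int(round(u[0])),int(round(u[1]))),2,c,-1);print(np.round(u))
st=sensors.get_state();Q=R.from_quat(st['eef_rot'])
for p in[(-14,85,38),(-14,80,38),(0,70,50.5)]: dot(H+b.apply(np.array(p)/1e3),(255,0,255))
for x in(-13,13):dot(H+b.apply(np.array((0,63,50.5))/1e3)+Q.apply([x/1e3,0,0]),(255,0,255))
for x in(-13.5,-8.5,8.5,13.5):dot(st['tool_pos']+Q.apply([x/1e3,0,.1148+.008]),(0,255,0))
cv2.imwrite('pics/w3z.png',i[:,:,::-1])
E
```

```text
shift cm [-0.36  0.14  3.6 ] turn [ 0.02 -0.07 -0.05] F [ 0.9  0.4 -1.1] t 9.325 open 0.2
[410. 178.]
[369. 178.]
[285. 329.]
[228. 430.]
[227. 226.]
[269. 488.]
[269. 446.]
[269. 298.]
[269. 254.]
```

View pics/w3z.png

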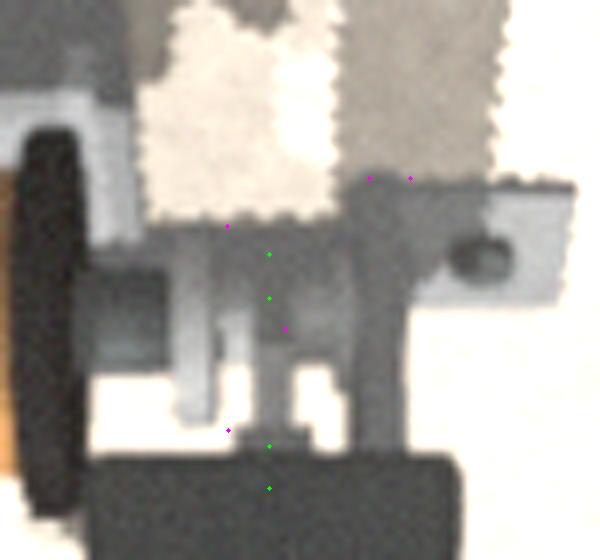

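Request:
step_arm --steps '[[[-0.15, 0, 0.4], [0, 0, 0]], [[0, 0, 1], [0, 0, 0]], [[0, 0, 0.8], [0, 0, 0]], [[0, 0, 0.6], [0, 0, 0]], [[0, 0, 0.5], [0, 0, 0]], [[0, 0, 0], [0, 0, 0]], [[0, 0, 0], [0, 0, 0]]]'

```text
clock: 10.25
tool_pos: [0.6426, 0.0818, 0.1396]
eef_rot: [0.769, 0.54, -0.28, 0.197]
contact_force: [-1.2, -0.2, -1.3]
opening: 0.203
finger_force: 50.0
```

```bash
python3 - <<'E'
from h import *
import pickle
N=np.array([.6185,.0088,.0505]);Rt=toolR(-19.8,-40);zk=-Rt.as_matrix()[:,2]
need(N+zk*.1148,Rt)
E
```

```text
shift cm [-0.16  0.21  0.28] turn [-0.01 -0.02 -0.04] F [-1.2 -0.2 -1.3] t 10.25 open 0.203
```

Request:
step_arm --steps '[[[0, 0, 0.15], [0, 0, 0]], [[0, 0, 0.1], [0, 0, 0]], [[0, -0.2, 0], [0, 0, 0]], [[0, -0.2, 0], [0, 0, 0]], [[0, 0, 0], [0, 0, 0]]]'

```text
clock: 10.88
tool_pos: [0.6379, 0.0815, 0.1376]
eef_rot: [0.769, 0.54, -0.28, 0.196]
contact_force: [-0.1, 0.3, -1.6]
opening: 0.2
finger_force: 50.0
```

Request:
step_arm --steps '[[[0, -0.2, 0], [0, 0, 0]], [[0, -0.2, 0], [0, 0, 0]], [[0, 0, 0], [0, 0, 0]]]'

```text
clock: 11.25
tool_pos: [0.6348, 0.0825, 0.1377]
eef_rot: [0.769, 0.54, -0.279, 0.197]
contact_force: [2.2, -1.2, -1.9]
opening: 0.196
finger_force: 50.0
```

Request:
step_arm --steps '[[[0, -0.2, 0], [0, 0, 0]], [[0, -0.2, 0], [0, 0, 0]], [[0, 0, 0], [0, 0, 0]]]'

```text
clock: 11.62
tool_pos: [0.6308, 0.084, 0.1377]
eef_rot: [0.769, 0.54, -0.28, 0.197]
contact_force: [3.5, -1.3, -1.1]
opening: 0.202
finger_force: 50.0
```

```bash
python3 - <<'E'
from h import *
N=np.array([.6185,.0088,.0505]);Rt=toolR(-19.8,-40);zk=-Rt.as_matrix()[:,2]
need(N+zk*.1148,Rt)
E
```

```text
shift cm [-0.14  1.39  0.02] turn [ 0.02 -0.   -0.04] F [ 3.5 -1.3 -1.1] t 11.625 open 0.202
```

Request:
step_arm --steps '[[[0, -0.15, 0], [0, 0, 0]], [[0, -0.15, 0], [0, 0, 0]], [[0, -0.1, 0], [0, 0, 0]], [[0, 0, 0], [0, 0, 0]], [[0, 0, 0], [0, 0, 0]]]'

```text
clock: 12.25
tool_pos: [0.6271, 0.0853, 0.1377]
eef_rot: [0.769, 0.54, -0.28, 0.197]
contact_force: [4.4, -2.5, -2.2]
opening: 0.203
finger_force: 50.0
```

```bash
python3 - <<'E'
from h import *
import pickle
N=np.array([.6185,.0088,.0505]);Rt=toolR(-19.8,-40);zk=-Rt.as_matrix()[:,2]
need(N+zk*.1148,Rt)
s=snap('wrist');pickle.dump(s,open('w4.pkl','wb'));k=8;u0,v0=212,145
i=cv2.resize(s['img'][v0:v0+70,u0:u0+95],None,fx=k,fy=k,interpolation=cv2.INTER_CUBIC);i=np.clip(i*1.5,0,255).astype('uint8')
cv2.imwrite('pics/w4z.png',i[:,:,::-1])
E
```

```text
shift cm [-0.13  1.78  0.02] turn [ 0.01  0.   -0.06] F [ 4.4 -2.5 -2.2] t 12.25 open 0.203
```

View pics/w4z.png

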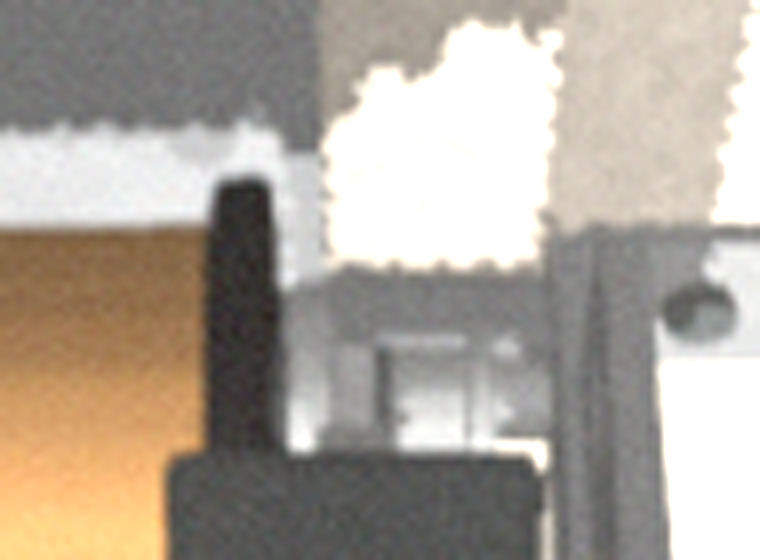

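Request:
step_arm --steps '[[[0, -0.15, 0], [0, 0, 0]], [[0, 0, 0], [0, 0, 0]], [[0.13, 0, 0.15], [0, 0, 0]], [[0.13, 0, 0.15], [0, 0, 0]], [[0.13, 0, 0.15], [0, 0, 0]], [[0.13, 0, 0.15], [0, 0, 0]], [[0, 0, 0], [0, 0, 0]]]'

```text
clock: 13.18
tool_pos: [0.6266, 0.0856, 0.1299]
eef_rot: [0.769, 0.54, -0.279, 0.198]
contact_force: [6.1, -2.5, -1.1]
opening: 0.2
finger_force: 50.0
```

```bash
cat > n.py <<'E'
from h import *
N=np.array([.6185,.0088,.0505]);Rt=toolR(-19.8,-40);zk=-Rt.as_matrix()[:,2]
need(N+zk*.1148,Rt);st=sensors.get_state()
b=R.from_euler('z',-109.8,degrees=True)
print('fork holder mm',np.round(b.inv().apply(st['tool_pos']-zk*.1148-[.5526,.0325,0])*1e3,1),'F holder',np.round(b.inv().apply(st['contact_force']),1))
E
python3 n.py
```

```text
shift cm [-0.64  1.84 -0.57] turn [ 0.12 -0.02 -0.1 ] F [ 6.1 -2.5 -1.1] t 13.175 open 0.2
fork holder mm [-1.2 51.7 41.9] F holder [ 0.3  6.6 -1.1]
```

Request:
step_arm --steps '[[[0.13, 0, 0.15], [0, 0, 0]], [[0.13, 0, 0.15], [0, 0, 0]], [[0.13, -0.05, 0.15], [0, 0, 0]], [[0.13, 0, 0.15], [0, 0, 0]], [[0.13, 0, 0.15], [0, 0, 0]], [[0, 0, 0], [0, 0, 0]]]'

```text
clock: 13.92
tool_pos: [0.6268, 0.0858, 0.12]
eef_rot: [0.769, 0.54, -0.278, 0.198]
contact_force: [7.4, -3.2, -3.0]
opening: 0.2
finger_force: 50.0
```

```bash
python3 n.py
```

```text
shift cm [-1.29  1.84 -1.31] turn [ 0.18 -0.05 -0.13] F [ 7.4 -3.2 -3. ] t 13.925 open 0.2
fork holder mm [-1.5 51.7 32.1] F holder [ 0.5  8.  -3. ]
```

Request:
step_arm --steps '[[[0.13, 0.1, 0.15], [0, 0, 0]], [[0.13, 0, 0.15], [0, 0, 0]], [[0.13, 0, 0.15], [0, 0, 0]], [[0.13, 0, 0.15], [0, 0, 0]], [[0, 0, 0], [0, 0, 0]]]'

```text
clock: 14.55
tool_pos: [0.627, 0.0855, 0.1127]
eef_rot: [0.769, 0.54, -0.279, 0.198]
contact_force: [5.6, -2.3, 0.6]
opening: 0.2
finger_force: 50.0
```

```bash
python3 n.py; python3 - <<'E'
from h import *
import pickle
w=snap('wrist');pickle.dump(w,open('w5.pkl','wb'))
w4=pickle.load(open('w4.pkl','rb'));H=np.array([.5526,.0325,0]);b=R.from_euler('z',-109.8,degrees=True)
def core(s):
    h=cv2.cvtColor(s['img'],cv2.COLOR_RGB2HSV);m=((h[...,0]>5)&(h[...,0]<20)&(h[...,1]>110)&(h[...,2]>40)).astype('uint8')
    m[:100]=0
    n,l,st,c=cv2.connectedComponentsWithStats(m);j=np.argsort(-st[1:,4])[:3]+1
    for q in j: 
        print(st[q],np.round(c[q]),end=' ')
    q=j[0]
    ys,xs=np.where(l==q)
    for x in (st[q][0]+5,st[q][0]+st[q][2]//2,st[q][0]+st[q][2]-6): print('col',x,ys[xs==x].min(),ys[xs==x].max(),end=';')
    print()
for s in(w4,w):
    core(s)
    for y in(-40,0,40):print(np.round(projw(s,H+b.apply([0,y/1e3,.0505])),1),end=' ')
    print()
E
```

```text
shift cm [-1.75  1.8  -1.89] turn [ 0.1   0.05 -0.12] F [ 5.6 -2.3  0.6] t 14.55 open 0.2
fork holder mm [-1.3 52.1 24.7] F holder [0.3 6.  0.6]
[ 142  174   96   43 3787] [190. 195.] [383 244  42  24 677] [405. 255.] [ 73 316  25  23 358] [ 86. 327.] col 147 177 215;col 190 175 216;col 232 174 216;
[151.9 195.4] [195.  195.5] [240.9 195.5] 
[ 140  177  100   58 3941] [189. 206.] [392 259  36  23 582] [411. 270.] [ 75 321  23  18 241] [ 87. 330.] col 145 191 228;col 190 184 227;col 234 179 201;
[147.  220.6] [192.1 221.3] [240.2 221.6]
```

Request:
step_arm --steps '[[[0.13, 0, 0.15], [0, 0, 0]], [[0, 0, 0], [0, 0, 0]]]'

```text
clock: 14.85
tool_pos: [0.6276, 0.0851, 0.1118]
eef_rot: [0.769, 0.539, -0.279, 0.199]
contact_force: [7.0, -2.2, 4.1]
opening: 0.2
finger_force: 50.0
```

Request:
step_arm --steps '[[[0.07, 0, 0.08], [0, 0, 0]], [[0, 0, 0], [0, 0, 0]]]'

```text
clock: 15.1
tool_pos: [0.6279, 0.0848, 0.1114]
eef_rot: [0.769, 0.539, -0.279, 0.199]
contact_force: [6.4, -1.0, 5.8]
opening: 0.201
finger_force: 50.0
```

```bash
python3 n.py
```

```text
shift cm [-1.81  1.7  -2.  ] turn [ 0.23  0.14 -0.22] F [ 6.4 -1.   5.8] t 15.1 open 0.201
fork holder mm [-1.  53.1 23.5] F holder [-1.2  6.4  5.8]
```

Request:
step_arm --steps '[[[-0.05, 0.2, -0.05], [0, 0, 0]], [[0, 0.3, 0], [0, 0, 0]], [[0, 0.3, 0], [0, 0, 0]], [[0, 0.3, 0], [0, 0, 0]], [[0, 0.2, 0], [0, 0, 0]], [[0, 0.1, 0], [0, 0, 0]], [[0, 0, 0], [0, 0, 0]]]'

```text
clock: 15.98
tool_pos: [0.6384, 0.0817, 0.1092]
eef_rot: [0.769, 0.54, -0.281, 0.196]
contact_force: [2.0, -0.1, 4.1]
opening: 0.2
finger_force: 50.0
```

```bash
python3 n.py
```

```text
shift cm [-2.    0.59 -2.14] turn [-0.12  0.03  0.01] F [ 2.  -0.1  4.1] t 15.975 open 0.2
fork holder mm [-1.6 64.1 21.3] F holder [-0.6  1.9  4.1]
```

Request:
step_arm --steps '[[[0, 0.15, 0], [0, 0, 0]], [[0, 0.15, 0], [0, 0, 0]], [[0, 0, -0.2], [0, 0, 0]], [[0, 0, 0], [0, 0, 0]]]'

```text
clock: 16.48
tool_pos: [0.6423, 0.082, 0.1106]
eef_rot: [0.769, 0.54, -0.28, 0.196]
contact_force: [-0.4, -0.1, -1.9]
opening: 0.197
finger_force: 50.0
```

```bash
python3 n.py
```

```text
shift cm [-2.03  0.24 -1.93] turn [-0.06 -0.03 -0.01] F [-0.4 -0.1 -1.9] t 16.475 open 0.197
fork holder mm [-3.2 67.6 22.6] F holder [ 0.2 -0.3 -1.9]
```

Free of force. Withdraw along the key.

Request:
step_arm --steps '[[[0, 0, -0.5], [0, 0, 0]], [[0, 0, -0.5], [0, 0, 0]], [[0, 0, -0.7], [0, 0, 0]], [[0, 0, -1], [0, 0, 0]], [[0, 0, -1.5], [0, 0, 0]], [[0, 0, -2], [0, 0, 0]], [[0, 0, -3], [0, 0, 0]], [[0, 0, -3], [0, 0, 0]], [[0, 0, -2], [0, 0, 0]], [[0, 0, 0], [0, 0, 0]]]'

```text
clock: 17.73
tool_pos: [0.674, 0.1695, 0.2211]
eef_rot: [0.769, 0.541, -0.278, 0.197]
contact_force: [-0.1, -0.4, -1.6]
opening: 0.204
finger_force: 50.0
```

```bash
python3 n.py; python3 - <<'E'
from h import *
import pickle
w=snap('wrist');pickle.dump(w,open('w6.pkl','wb'))
i=cv2.resize(w['img'][90:260,60:330],(800,504),interpolation=cv2.INTER_CUBIC)
cv2.imwrite('pics/w6.png',np.clip(i[:,:,::-1]*1.4,0,255).astype('uint8'))
h=cv2.cvtColor(w['img'],cv2.COLOR_RGB2HSV);m=((h[...,0]>5)&(h[...,0]<20)&(h[...,1]>110)&(h[...,2]>40)).astype('uint8')
n,l,st,c=cv2.connectedComponentsWithStats(m)
for q in np.argsort(-st[1:,4])[:4]+1:
    cn=cv2.findContours((l==q).astype('uint8'),0,2)[0];print(st[q],np.round(c[q]),cv2.minAreaRect(max(cn,key=len)))
H=np.array([.5526,.0325,0]);b=R.from_euler('z',-109.8,degrees=True)
for p in[(0,-40,47),(0,0,40),(0,0,36),(0,40,28),(0,85,20),(-20,85,20)]:print(p,np.round(projw(w,H+b.apply(np.array(p)/1e3)),1))
E
```

```text
shift cm [-2.1   0.21 12.51] turn [ 0.1  -0.2  -0.04] F [-0.1 -0.4 -1.6] t 17.725 open 0.204
fork holder mm [-96.3  67.8 133.1] F holder [ 0.4  0.1 -1.6]
[ 170  154   65   36 1522] [202. 172.] ((201.68917846679688, 170.6351318359375), (27.454633712768555, 62.96481704711914), 80.53767395019531)
[ 68 302  37  38 889] [ 88. 320.] ((84.51922607421875, 320.40386962890625), (39.61545944213867, 30.398000717163086), 11.309932708740234)
[148 220  30  36 450] [161. 241.] ((161.02655029296875, 237.8982391357422), (22.67137336730957, 34.618526458740234), 41.18592834472656)
[350 224  34  19 435] [366. 232.] ((366.1754455566406, 231.81239318847656), (15.787641525268555, 32.972755432128906), 79.11447143554688)
(0, -40, 47) [173.2 177.8]
(0, 0, 40) [203.3 173.2]
(0, 0, 36) [203.6 170.7]
(0, 40, 28) [234.  165.7]
(0, 85, 20) [267.9 160.9]
(-20, 85, 20) [268.4 151.2]
```

View pics/w6.png

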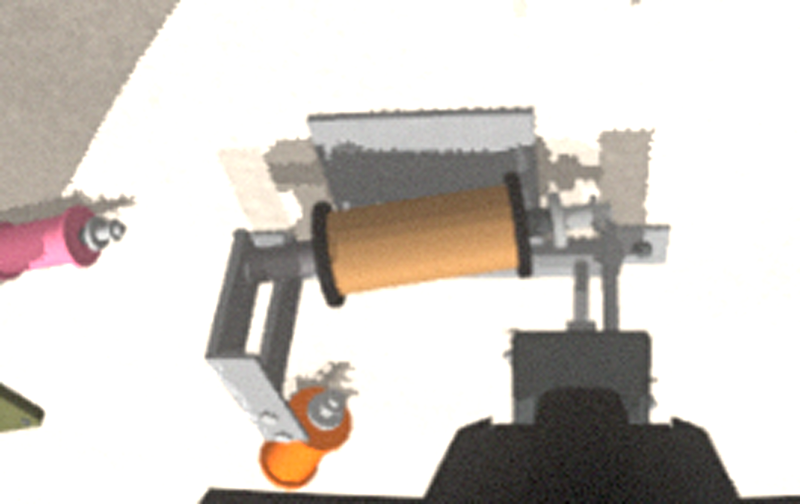

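Request:
step_arm --steps '[[[-2.4, 0, -2.8], [0, 0, 0]], [[-2.4, 0, -2.8], [0, 0, 0]], [[-2.3, 0, -2.8], [0, 0, 0]], [[0, 0, 0], [0, 8, 0]], [[0, 0, 0], [0, 8, 0]], [[0, 0, 0], [0, 8, 0]], [[0, 0, 0], [0, 8, 0]], [[0, 0, 0], [0, 8, 0]], [[0, 0, 0], [0, 0, -8]], [[0, 0, 0], [0, 0, -8]], [[0, 0, 0], [0, 0, -8]], [[0, 0, 0], [0, 0, -7.5]]]'

```text
clock: 19.27
tool_pos: [0.6725, 0.1654, 0.3286]
eef_rot: [0.63, 0.776, -0.002, -0.0]
contact_force: [-0.3, 0.0, -1.2]
opening: 0.201
finger_force: 50.0
```

```bash
cat > k.py <<'E'
from h import *
need([.4541,-.3044,.25],R.from_quat([.63,.7766,0,0]))
E
python3 k.py
```

```text
shift cm [-41.48 -31.     8.03] turn [-0.16  0.12 -0.05] F [-0.3  0.  -1.2] t 19.275 open 0.201
```

Request:
step_arm --steps '[[[-4.1, -3.1, 0], [0, 0, 0]], [[-4.1, -3.1, 0], [0, 0, 0]], [[-4.1, -3.1, 0], [0, 0, 0]], [[-4.1, -3.1, 0], [0, 0, 0]], [[-4.1, -3.1, 0], [0, 0, 0]], [[-4.1, -3.1, 0], [0, 0, 0]], [[-4.1, -3.1, 0], [0, 0, 0]], [[-4.1, -3.1, 0], [0, 0, 0]], [[-4.1, -3.1, 0], [0, 0, 0]], [[-4.1, -3.1, 0], [0, 0, 0]], [[0, 0, 0], [0, 0, 0]], [[0, 0, 0], [0, 0, 0]]]'

```text
clock: 20.78
tool_pos: [0.4516, -0.2968, 0.3293]
eef_rot: [0.632, 0.775, -0.0, -0.001]
contact_force: [0.3, 0.4, -1.2]
opening: 0.2
finger_force: 50.0
```

```bash
python3 k.py
```

```text
shift cm [-0.8   0.1   7.93] turn [-0.07 -0.06 -0.29] F [ 0.3  0.4 -1.2] t 20.775 open 0.2
```

Request:
step_arm --steps '[[[-0.8, 0.1, 1.4], [0, 0, -0.3]], [[0, 0, 3], [0, 0, 0]], [[0, 0, 3], [0, 0, 0]], [[0, 0, 0], [0, 0, 0]], [[0, 0, 0], [0, 0, 0]]]'

```text
clock: 21.4
tool_pos: [0.456, -0.3043, 0.2563]
eef_rot: [0.629, 0.777, 0.0, 0.0]
contact_force: [-0.5, 0.2, -1.3]
opening: 0.2
finger_force: 50.0
```

```bash
python3 k.py
```

```text
shift cm [ 0.03 -0.19  0.63] turn [0.06 0.02 0.12] F [-0.5  0.2 -1.3] t 21.4 open 0.2
```

Request:
step_arm --steps '[[[0, -0.2, 1], [0, 0, 0.1]], [[0, 0, 1.5], [0, 0, 0]], [[0, 0, 1.5], [0, 0, 0]], [[0, 0, 0.8], [0, 0, 0]], [[0, 0, 0], [0, 0, 0]]]'

```text
clock: 22.02
tool_pos: [0.4528, -0.3049, 0.2069]
eef_rot: [0.63, 0.776, -0.0, -0.001]
contact_force: [0.1, -0.7, -1.1]
opening: 0.201
finger_force: 50.0
```

```bash
python3 k.py
```

```text
shift cm [ 0.02  0.13 -4.31] turn [-0.06 -0.06 -0.03] F [ 0.1 -0.7 -1.1] t 22.025 open 0.201
```

Request:
step_arm --steps '[[[0, 0.1, 1], [0, 0, 0]], [[0, 0, 1.5], [0, 0, 0]], [[0, 0, 1.5], [0, 0, 0]], [[0, 0, 1.5], [0, 0, 0]], [[0, 0, 1], [0, 0, 0]], [[0, 0, 0.6], [0, 0, 0]], [[0, 0, 0.3], [0, 0, 0]], [[0, 0, 0], [0, 0, 0]]]'

```text
clock: 23.02
tool_pos: [0.4542, -0.305, 0.1338]
eef_rot: [0.63, 0.776, 0.0, 0.0]
contact_force: [-0.7, 0.0, -1.4]
opening: 0.201
finger_force: 50.0
```

```bash
python3 k.py
```

```text
shift cm [  0.06   0.   -11.62] turn [ 0.01  0.01 -0.05] F [-0.7  0.  -1.4] t 23.025 open 0.201
```

Request:
step_arm --steps '[[[0.05, 0, 0.15], [0, 0, 0]], [[0, 0, 0.1], [0, 0, 0]], [[0, 0, 0.05], [0, 0, 0]], [[0, 0, 0], [0, 0, 0]]]'

```text
clock: 23.52
tool_pos: [0.4541, -0.3045, 0.1308]
eef_rot: [0.63, 0.776, -0.0, 0.0]
contact_force: [-0.4, 0.4, -0.5]
opening: 0.2
finger_force: 50.0
```

Request:
step_arm --steps '[[[0, 0, 0], [0, 0, 0]], [[0, 0, 0], [0, 0, 0]], [[0, 0, 0], [0, 0, 0]], [[0, 0, 0], [0, 0, 0]]]' --claw 0.2

```text
clock: 24.02
tool_pos: [0.4541, -0.3044, 0.1308]
eef_rot: [0.63, 0.776, 0.0, 0.0]
contact_force: [0.7, 0.3, -0.7]
opening: 0.594
finger_force: 0.0
```

Request:
step_arm --steps '[[[0, 0, -1], [0, 0, 0]], [[0, 0, -3], [0, 0, 0]], [[0, 0, -4], [0, 0, 0]], [[0, 0, -4], [0, 0, 0]], [[0, 0, -4], [0, 0, 0]], [[0, 0, -2], [0, 0, 0]], [[0, 0, 0], [0, 0, 0]]]'

```text
clock: 24.9
tool_pos: [0.4548, -0.3046, 0.3127]
eef_rot: [0.63, 0.776, 0.0, 0.002]
contact_force: [-0.1, 0.2, -0.5]
opening: 0.598
finger_force: 0.0
```

```bash
python3 - <<'E'
from h import *
import pickle
t=snap('top');c=snap('scene');w=snap('wrist');pickle.dump((t,c,w),open('s1.pkl','wb'))
S=pickle.load(open('s0.pkl','rb'))
for n,a,roi in(('top',t,(200,260,340,410)),('scene',c,(185,265,95,170))):
    r0,r1,c0,c1=roi;g=[cv2.cvtColor(x['img'][r0:r1,c0:c1],cv2.COLOR_RGB2HSV)[...,2] for x in(S[n],a)]
    for q in g:
        ys,xs=np.where(q<45);print(n,len(xs),xs.mean()+c0,ys.mean()+r0, xs.min()+c0,xs.max()+c0,ys.min()+r0,ys.max()+r0)
H=np.array([.5526,.0325,0]);b=R.from_euler('z',-109.8,degrees=True)
for n,a in(('top',t),('scene',c)):
    h=cv2.cvtColor(a['img'],cv2.COLOR_RGB2HSV);m=((h[...,0]>5)&(h[...,0]<20)&(h[...,1]>90)&(h[...,2]>40)).astype('uint8')
    k,l,st,ce=cv2.connectedComponentsWithStats(m);P=proj(a,H+[0,0,.035])
    for q in range(1,k):
        if st[q,4]>80 and np.hypot(*(ce[q]-P))<40:
            cn=cv2.findContours((l==q).astype('uint8'),0,2)[0];print(n,st[q],ce[q],cv2.minAreaRect(max(cn,key=len)),onz(a,*ce[q],.045))
    print('model',P)
E
```

```text
top 237 366.1729957805907 231.1983122362869 352 392 222 244
top 826 395.1392251815981 225.0326876513317 353 409 200 259
scene 233 132.7038626609442 208.36909871244634 125 156 185 221
scene 242 133.06198347107437 209.48347107438016 125 158 185 222
top [243 182  20  28 302] [252.62582781 195.1192053 ] ((252.60986328125, 194.8917999267578), (11.681004524230957, 26.912120819091797), 23.629377365112305) [0.55390897 0.03223418 0.045     ]
model [252.61107136 196.15607059]
scene [251 198  14  17 187] [257.70053476 205.87700535] ((257.6081237792969, 205.64865112304688), (15.946702003479004, 12.165525436401367), 80.53767395019531) [0.5332342  0.03897009 0.045     ]
model [258.60253637 213.15723674]
```

```bash
python3 - <<'E'
from h import *
import pickle
t,c,w=pickle.load(open('s1.pkl','rb'));H=np.array([.5526,.0325,0]);b=R.from_euler('z',-109.8,degrees=True)
P=[proj(t,H+b.apply(np.array(p)/1e3)) for p in((0,-40,60.),(0,40,46))];d=P[1]-P[0];print(np.degrees(np.arctan2(d[0],-d[1])))
for p in[(0,0,53)]: print(onz(t,252.62,195.0,.053), H+b.apply(np.array(p)/1e3), b.inv().apply(onz(t,252.62,195.0,.053)-H))
need([.5526,.0325,.20],toolR(70.2))
E
```

```text
22.59596010877058
[0.55278587 0.03201557 0.053     ] [0.5526 0.0325 0.053 ] [0.00039282 0.00033898 0.053     ]
shift cm [30.9  16.66 10.99] turn [-5.000e-02 -1.000e-01 -5.834e+01] F [-0.2 -0.2 -1.1] t 25.05 open 0.6
```

Request:
step_arm --steps '[[[4.4, 2.4, 0], [0, 0, 0]], [[4.4, 2.4, 0], [0, 0, 0]], [[4.4, 2.4, 0], [0, 0, 0]], [[4.4, 2.4, 0], [0, 0, 0]], [[4.4, 2.4, 0], [0, 0, 0]], [[4.4, 2.4, 0], [0, 0, 0]], [[4.4, 2.4, 0], [0, 0, 0]], [[0, 0, 0], [0, 0, -9.7]], [[0, 0, 0], [0, 0, -9.7]], [[0, 0, 0], [0, 0, -9.7]], [[0, 0, 0], [0, 0, -9.7]], [[0, 0, 0], [0, 0, -9.7]]]' --claw 0.4

```text
clock: 26.55
tool_pos: [0.5545, 0.0313, 0.3093]
eef_rot: [0.253, 0.967, -0.0, -0.001]
contact_force: [0.4, 0.3, -0.8]
opening: 0.703
finger_force: 0.0
```

Request:
step_arm --steps '[[[0, 0, 0], [0, 0, -9.7]], [[0, 0, 3.5], [0, 0, 0]], [[0, 0, 3.5], [0, 0, 0]], [[0, 0, 3.5], [0, 0, 0]], [[0, 0, 0], [0, 0, 0]], [[0, 0, 0], [0, 0, 0]]]'

```text
clock: 27.3
tool_pos: [0.5555, 0.032, 0.2063]
eef_rot: [0.173, 0.985, 0.0, 0.0]
contact_force: [0.7, -0.5, 0.5]
opening: 0.703
finger_force: 0.0
```

```bash
python3 - <<'E'
from h import *
import pickle
need([.5526,.0325,.037],toolR(70.2))
w=snap('wrist');pickle.dump(w,open('w7.pkl','wb'))
h=cv2.cvtColor(w['img'],cv2.COLOR_RGB2HSV);m=((h[...,0]>5)&(h[...,0]<20)&(h[...,1]>110)&(h[...,2]>40)).astype('uint8')
n,l,st,c=cv2.connectedComponentsWithStats(m)
q=np.argmax(st[1:,4])+1;cn=cv2.findContours((l==q).astype('uint8'),0,2)[0];print(st[q],np.round(c[q],1),cv2.minAreaRect(max(cn,key=len)))
H=np.array([.5526,.0325,0]);b=R.from_euler('z',-109.8,degrees=True)
for p in[(-19,-39,43),(-19,39,29),(19,-39,43),(19,39,29),(0,0,36)]:print(p,np.round(projw(w,H+b.apply(np.array(p)/1e3)),1))
ys,xs=np.where(l==q)
for y in range(ys.min()+4,ys.max(),8): print(y,xs[ys==y].min(),xs[ys==y].max())
E
```

```text
shift cm [ 0.29 -0.06 16.93] turn [ 0.04  0.01 -0.13] F [ 0.7 -0.5  0.5] t 27.3 open 0.703
[ 238  141   37   75 2487] [255.3 177. ] ((256.0, 178.0), (74.0, 36.0), 90.0)
(-19, -39, 43) [274.6 137.3]
(-19, 39, 29) [272.8 207.1]
(19, -39, 43) [235.8 137.4]
(19, 39, 29) [238.  207.1]
(0, 0, 36) [255.3 174. ]
145 238 273
153 238 273
161 238 273
169 238 273
177 239 273
185 239 272
193 239 271
201 238 271
209 239 270
```

Request:
step_arm --steps '[[[0, -0.05, 3], [0, 0, -0.1]], [[0, 0, 4], [0, 0, 0]], [[0, 0, 3], [0, 0, 0]], [[0, 0, 2], [0, 0, 0]], [[0, 0, 2], [0, 0, 0]], [[0, 0, 0], [0, 0, 0]]]'

```text
clock: 28.1
tool_pos: [0.5551, 0.031, 0.0656]
eef_rot: [0.172, 0.985, -0.0, -0.0]
contact_force: [-0.4, -0.6, 0.3]
opening: 0.702
finger_force: 0.0
```

Request:
step_arm --steps '[[[0, 0, 1], [0, 0, 0]], [[0, 0, 1], [0, 0, 0]], [[0, 0, 0.9], [0, 0, 0]], [[0, 0, 0], [0, 0, 0]]]'

```text
clock: 28.6
tool_pos: [0.5546, 0.0309, 0.036]
eef_rot: [0.172, 0.985, -0.0, -0.001]
contact_force: [-0.6, 0.1, 0.1]
opening: 0.697
finger_force: 0.0
```

```bash
python3 - <<'E'
from h import *
need([.5526,.0325,.037],toolR(70.2))
E
```

```text
shift cm [ 0.24  0.08 -0.09] turn [-0.05 -0.05 -0.04] F [-0.6  0.1  0.1] t 28.6 open 0.697
```

Request:
step_arm --steps '[[[0, 0.05, 0], [0, 0, 0]], [[0, 0, 0], [0, 0, 0]], [[0, 0, 0], [0, 0, 0]], [[0, 0, 0], [0, 0, 0]], [[0, 0, 0], [0, 0, 0]], [[0, 0, 0], [0, 0, 0]]]' --claw -1 --grip_force 25

```text
clock: 29.35
tool_pos: [0.5554, 0.0316, 0.0369]
eef_rot: [0.172, 0.985, 0.0, 0.0]
contact_force: [0.6, -0.9, 1.1]
opening: 0.426
finger_force: 25.0
```

Request:
step_arm --steps '[[[-0.3, 0, 0], [0, 0, 0]], [[-0.3, 0, 0], [0, 0, 0]], [[-0.3, 0, 0], [0, 0, 0]], [[0, 0, 0], [0, 0, 0]]]'

```text
clock: 29.85
tool_pos: [0.5642, 0.0282, 0.0367]
eef_rot: [0.173, 0.985, 0.0, 0.0]
contact_force: [1.8, 0.6, -0.7]
opening: 0.422
finger_force: 25.0
```

Request:
step_arm --steps '[[[-0.3, 0, 0], [0, 0, 0]], [[0, 0, 0], [0, 0, 0]], [[0, 0, 0], [0, 0, 0]]]'

```text
clock: 30.22
tool_pos: [0.5666, 0.0272, 0.0367]
eef_rot: [0.172, 0.985, -0.0, 0.0]
contact_force: [0.6, -0.3, -0.5]
opening: 0.425
finger_force: 25.0
```

Request:
step_arm --steps '[[[0, 0.3, 0], [0, 0, 0]], [[0, 0.3, 0], [0, 0, 0]], [[0, 0.3, 0], [0, 0, 0]], [[0, 0, 0], [0, 0, 0]]]'

```text
clock: 30.72
tool_pos: [0.5696, 0.0366, 0.0368]
eef_rot: [0.172, 0.985, 0.0, 0.0]
contact_force: [0.0, 0.7, -0.0]
opening: 0.424
finger_force: 25.0
```

Request:
step_arm --steps '[[[0, 0.5, -0.05], [0, 0, 0]], [[0, 0.8, 0], [0, 0, 0]], [[0, 1, 0], [0, 0, 0]], [[0, 1, 0], [0, 0, 0]], [[0, 1, 0], [0, 0, 0]], [[0, 1, 0], [0, 0, 0]], [[0, 1, 0], [0, 0, 0]], [[0, 0, 0], [0, 0, 0]]]'

```text
clock: 31.72
tool_pos: [0.5911, 0.0966, 0.0374]
eef_rot: [0.172, 0.985, 0.001, 0.0]
contact_force: [-0.4, -0.9, -1.1]
opening: 0.421
finger_force: 25.0
```

Request:
step_arm --steps '[[[0, 0, -2], [0, 0, 0]], [[0, 0, -3], [0, 0, 0]], [[0, 0, -4], [0, 0, 0]], [[0, 0, -3], [0, 0, 0]], [[0, 0, 0], [0, 0, 0]], [[0, 0, 0], [0, 0, 0]]]'

```text
clock: 32.48
tool_pos: [0.5904, 0.0942, 0.1568]
eef_rot: [0.173, 0.985, -0.001, -0.0]
contact_force: [0.0, -0.0, -2.2]
opening: 0.423
finger_force: 25.0
```

```bash
python3 - <<'E'
from h import *
import pickle
need([.477,.3445,.12],toolR(96.3))
w=snap('wrist');t=snap('top');c=snap('scene');pickle.dump((w,t,c),open('s2.pkl','wb'))
# tray: bright low-sat blob
for n,a in(('top',t),('scene',c)):
    h=cv2.cvtColor(a['img'],cv2.COLOR_RGB2HSV);b0=proj(a,[.477,.3445,.004]).astype(int);print(n,b0,h[b0[1],b0[0]],a['img'][b0[1],b0[0]])
    S=cv2.GaussianBlur(a['img'],(3,3),0);m=np.zeros((386,514),np.uint8)
    k=cv2.floodFill(S.copy(),m,tuple(map(int,b0)),0,(4,)*3,(4,)*3,4|(255<<8)|cv2.FLOODFILL_MASK_ONLY)
    cn=max(cv2.findContours(m[1:-1,1:-1],0,2)[0],key=cv2.contourArea);hull=cv2.convexHull(cn)
    ap=cv2.approxPolyDP(hull,5,True)[:,0];print(cv2.contourArea(cn),ap.tolist());Q=np.array([onz(a,*p,.006)[:2] for p in ap]);print(np.round(Q,3).tolist(),np.round((Q.max(0)+Q.min(0))/2,3))
h=cv2.cvtColor(w['img'],cv2.COLOR_RGB2HSV);m=((h[...,0]>5)&(h[...,0]<20)&(h[...,1]>110)&(h[...,2]>40)).astype('uint8')
n,l,st,ce=cv2.connectedComponentsWithStats(m);q=np.argmax(st[1:,4])+1
cn=max(cv2.findContours((l==q).astype('uint8'),0,2)[0],key=len);print(st[q],ce[q],cv2.minAreaRect(cn))
E
```

```text
shift cm [19.17 19.69  3.66] turn [ -0.08  -0.04 -26.18] F [ 0.  -0.  -2.2] t 32.475 open 0.423
top [149 220] [ 68  12 176] [168 176 170]
4326.0 [[170, 176], [175, 255], [121, 260], [117, 180]]
[[0.616, 0.292], [0.374, 0.26], [0.356, 0.42], [0.6, 0.456]] [0.486 0.358]
scene [332 172] [ 28  21 205] [205 204 188]
1482.0 [[331, 146], [373, 182], [340, 199], [320, 180], [319, 152]]
[[0.361, 0.412], [0.575, 0.437], [0.591, 0.299], [0.49, 0.287], [0.369, 0.357]] [0.476 0.362]
[ 214  203   86   90 6404] [255.7988757  248.72454716] ((255.9723358154297, 247.79483032226562), (85.01793670654297, 88.59598541259766), 0.6902771592140198)
```

Request:
step_arm --steps '[[[2.7, 3.0, 0], [0, 0, 0]], [[2.7, 3.0, 0], [0, 0, 0]], [[2.7, 3.0, 0], [0, 0, 0]], [[2.7, 3.0, 0], [0, 0, 0]], [[2.7, 3.0, 0], [0, 0, 0]], [[2.7, 3.0, 0], [0, 0, 0]], [[2.6, 2.9, 0], [0, 0, 0]], [[0, 0, 0], [0, 0, -9]], [[0, 0, 0], [0, 0, -9]], [[0, 0, 0], [0, 0, -9]], [[0, 0, 0], [0, -5, 0]], [[0, 0, 0], [0, -5, 0]]]'

```text
clock: 34.12
tool_pos: [0.4848, 0.3552, 0.156]
eef_rot: [-0.062, 0.994, 0.005, 0.087]
contact_force: [0.1, -0.1, -1.6]
opening: 0.423
finger_force: 25.0
```

Request:
step_arm --steps '[[[0, 0, 0], [0, 0, 0]], [[0, 0, 0], [0, 0, 0]]]'

```text
clock: 34.38
tool_pos: [0.4854, 0.3555, 0.1568]
eef_rot: [-0.062, 0.994, 0.005, 0.086]
contact_force: [-0.6, 0.3, -2.3]
opening: 0.421
finger_force: 25.0
```

```bash
cat > v.py <<'E'
from h import *
st=sensors.get_state();print(st['tool_pos'],np.round(st['contact_force'],1),np.round(R.from_quat(st['eef_rot']).as_matrix()[:,2],3))
T0=np.array(st['tool_pos']);X=R.from_quat(st['eef_rot']).as_matrix()[:,0];yw=np.degrees(np.arctan2(-X[1],-X[0]));print('spindle yaw',yw)
for n in('top','scene'):
    a=snap(n);h=cv2.cvtColor(a['img'],cv2.COLOR_RGB2HSV);m=((h[...,0]>5)&(h[...,0]<20)&(h[...,1]>80)&(h[...,2]>30)).astype('uint8')
    k,l,s,ce=cv2.connectedComponentsWithStats(m);P=proj(a,T0)
    for q in range(1,k):
        if s[q,4]>25 and np.hypot(*(ce[q]-P))<40:
            ys,xs=np.where(l==q);u,d,vt=np.linalg.svd(np.c_[xs,ys]-ce[q],full_matrices=False);print(n,s[q],ce[q].round(1),'axis',np.degrees(np.arctan2(vt[0,1],vt[0,0])).round(1),(d/np.sqrt(len(xs))).round(1))
    for t in(-10,-5,0,5,10):
        D=np.array([np.cos(np.radians(yw)),np.sin(np.radians(yw)),np.tan(np.radians(t))])*.04
        e=proj(a,T0+D)-proj(a,T0-D);print(' slope',t,np.degrees(np.arctan2(e[1],e[0])).round(1),end=';')
    print(P.round(1))
E
python3 v.py
```

```text
[0.48544816 0.35545749 0.15679924] [-0.6  0.3 -2.3] [ 0.171  0.021 -0.985]
spindle yaw 7.125360192184572
 slope -10 -88.6; slope -5 -90.3; slope 0 -92.0; slope 5 -93.7; slope 10 -95.3;[129.6 210.1]
scene [334 120  11  13  31] [337.5 125.2] axis 125.1 [4.  1.6]
scene [339 132  13  16 122] [344.1 138.7] axis 93.4 [3.7 2.9]
 slope -10 46.6; slope -5 42.9; slope 0 39.0; slope 5 34.7; slope 10 30.1;[342.7 137.6]
```

```bash
python3 - <<'E'
from h import *
import pickle
st=sensors.get_state();Q=R.from_quat(st['eef_rot']);T0=np.array(st['tool_pos'])
w=snap('wrist');pickle.dump(w,open('w8.pkl','wb'))
im=w['img'];h=cv2.cvtColor(im,cv2.COLOR_RGB2HSV);m=((h[...,0]>5)&(h[...,0]<20)&(h[...,1]>110)&(h[...,2]>40))
ys,xs=np.where(m[150:350,200:310]);print(ys.min()+150,ys.max()+150)
for y in (205,215,225,240,255,270,285): 
    q=np.where(m[y,180:340])[0]+180;print(y,q.min() if len(q) else None,q.max() if len(q) else None)
print('col 256:', [(y,h[y,256].tolist()) for y in range(150,310,5)])
for s in(-5,0,5,10,15):
    # axis in tool frame: -x end is spring end, lower (z+) by slope s
    a=np.array([-np.cos(np.radians(s)),0,np.sin(np.radians(s))]);n=np.array([a[2],0,-a[0]]);n=n*(-np.sign(n[2]))
    f=lambda y,r:np.round(projw(w,T0+Q.apply(y*a+r*n)),0)
    print(s,'tip',f(.0855,0)[1],'hubtop+46',f(.046,.024)[1],f(.04,.024)[1],'core ends top',f(.04,.019)[1],f(-.04,.019)[1],'hub-',f(-.04,.024)[1],f(-.046,.024)[1],'halfwidths at +40',np.round(projw(w,T0+Q.apply(.04*a+[0,.019,0]))-projw(w,T0+Q.apply(.04*a)),0)[0])
E
```

```text
203 349
205 214 299
215 216 297
225 216 296
240 217 295
255 218 294
270 219 292
285 222 339
col 256: [(150, [150, 4, 114]), (155, [170, 7, 109]), (160, [165, 5, 109]), (165, [173, 9, 112]), (170, [0, 12, 109]), (175, [165, 9, 111]), (180, [173, 34, 30]), (185, [17, 66, 27]), (190, [23, 29, 35]), (195, [150, 8, 32]), (200, [6, 34, 37]), (205, [158, 28, 37]), (210, [90, 9, 30]), (215, [16, 140, 175]), (220, [16, 136, 124]), (225, [16, 140, 100]), (230, [17, 143, 100]), (235, [16, 134, 105]), (240, [16, 142, 99]), (245, [16, 140, 104]), (250, [15, 130, 104]), (255, [14, 146, 101]), (260, [16, 136, 101]), (265, [15, 139, 103]), (270, [14, 133, 102]), (275, [16, 128, 102]), (280, [14, 134, 101]), (285, [16, 136, 105]), (290, [16, 134, 103]), (295, [30, 15, 50]), (300, [150, 9, 56]), (305, [0, 10, 53])]
-5 tip 380.0 hubtop+46 365.0 357.0 core ends top 351.0 196.0 hub- 199.0 184.0 halfwidths at +40 34.0
0 tip 372.0 hubtop+46 362.0 355.0 core ends top 348.0 203.0 hub- 207.0 192.0 halfwidths at +40 33.0
5 tip 363.0 hubtop+46 359.0 352.0 core ends top 345.0 210.0 hub- 216.0 201.0 halfwidths at +40 33.0
10 tip 354.0 hubtop+46 355.0 349.0 core ends top 342.0 219.0 hub- 226.0 212.0 halfwidths at +40 32.0
15 tip 345.0 hubtop+46 350.0 346.0 core ends top 338.0 228.0 hub- 237.0 224.0 halfwidths at +40 32.0
```

Request:
step_arm --steps '[[[0.34, 0, 1.97], [0, 0, 0]], [[0.34, 0, 1.97], [0, 0, 0]], [[0.34, 0, 1.97], [0, 0, 0]], [[0.34, 0, 1.97], [0, 0, 0]], [[0.34, 0, 1.97], [0, 0, 0]], [[0.17, 0, 0.98], [0, 0, 0]], [[0, 0, 0], [0, 0, 0]], [[0, 0, 0], [0, 0, 0]]]'

```text
clock: 35.52
tool_pos: [0.4858, 0.356, 0.048]
eef_rot: [-0.062, 0.994, 0.006, 0.087]
contact_force: [0.4, -1.0, -1.5]
opening: 0.421
finger_force: 25.0
```

Request:
step_arm --steps '[[[0.07, 0, 0.4], [0, 0, 0]], [[0, 0, 0], [0, 0, 0]]]'

```text
clock: 35.78
tool_pos: [0.4855, 0.3556, 0.0433]
eef_rot: [-0.062, 0.994, 0.005, 0.087]
contact_force: [0.9, -0.1, -1.9]
opening: 0.425
finger_force: 25.0
```

Request:
step_arm --steps '[[[0.07, 0, 0.4], [0, 0, 0]], [[0, 0, 0], [0, 0, 0]]]'

```text
clock: 36.02
tool_pos: [0.4853, 0.3554, 0.0389]
eef_rot: [-0.062, 0.994, 0.005, 0.087]
contact_force: [-0.7, -0.3, -0.9]
opening: 0.421
finger_force: 25.0
```

Request:
step_arm --steps '[[[0.05, 0, 0.3], [0, 0, 0]], [[0, 0, 0], [0, 0, 0]], [[0, 0, 0], [0, 0, 0]]]'

```text
clock: 36.4
tool_pos: [0.4854, 0.3556, 0.0361]
eef_rot: [-0.062, 0.994, 0.005, 0.087]
contact_force: [0.1, 0.1, -1.2]
opening: 0.422
finger_force: 25.0
```

Request:
step_arm --steps '[[[0.04, 0, 0.2], [0, 0, 0]], [[0, 0, 0], [0, 0, 0]], [[0, 0, 0], [0, 0, 0]]]'

```text
clock: 36.78
tool_pos: [0.4854, 0.3556, 0.0341]
eef_rot: [-0.062, 0.994, 0.005, 0.087]
contact_force: [1.2, -0.7, -1.6]
opening: 0.42
finger_force: 25.0
```

Request:
step_arm --steps '[[[0.04, 0, 0.2], [0, 0, 0]], [[0, 0, 0], [0, 0, 0]], [[0, 0, 0], [0, 0, 0]]]'

```text
clock: 37.15
tool_pos: [0.4853, 0.3556, 0.0321]
eef_rot: [-0.062, 0.994, 0.005, 0.087]
contact_force: [0.1, 0.4, -2.3]
opening: 0.419
finger_force: 25.0
```

Request:
step_arm --steps '[[[0.03, 0, 0.15], [0, 0, 0]], [[0, 0, 0], [0, 0, 0]], [[0, 0, 0], [0, 0, 0]]]'

```text
clock: 37.52
tool_pos: [0.4854, 0.3557, 0.0306]
eef_rot: [-0.062, 0.994, 0.005, 0.087]
contact_force: [0.1, -0.6, -1.7]
opening: 0.422
finger_force: 25.0
```

Request:
step_arm --steps '[[[0.02, 0, 0.15], [0, 0, 0]], [[0, 0, 0], [0, 0, 0]], [[0, 0, 0], [0, 0, 0]]]'

```text
clock: 37.9
tool_pos: [0.4853, 0.3558, 0.0299]
eef_rot: [-0.062, 0.994, 0.006, 0.087]
contact_force: [-1.9, -1.8, 6.5]
opening: 0.423
finger_force: 24.9
```

Request:
step_arm --steps '[[[0.02, 0, 0.1], [0, 0, 0]], [[0, 0, 0], [0, 0, 0]], [[0, 0, 0], [0, 0, 0]]]'

```text
clock: 38.28
tool_pos: [0.4854, 0.3558, 0.0298]
eef_rot: [-0.062, 0.994, 0.006, 0.088]
contact_force: [-3.8, -3.6, 14.7]
opening: 0.418
finger_force: 24.8
```

Request:
step_arm --steps '[[[0.02, 0, 0.1], [0, 0, 0]], [[0, 0, 0], [0, 0, 0]], [[0, 0, 0], [0, 0, 0]]]'

```text
clock: 38.65
tool_pos: [0.4854, 0.3558, 0.0297]
eef_rot: [-0.062, 0.994, 0.005, 0.088]
contact_force: [-5.1, -5.1, 21.6]
opening: 0.422
finger_force: 24.8
```

Request:
step_arm --steps '[[[-0.04, 0, -0.22], [0, 0, 0]], [[0, 0, 0], [0, 0, 0]], [[0, 0, 0], [0, 0, 0]]]' --grip_force 8

```text
clock: 39.02
tool_pos: [0.4855, 0.3558, 0.0296]
eef_rot: [-0.062, 0.994, 0.006, 0.087]
contact_force: [-0.3, -1.3, 6.5]
opening: 0.425
finger_force: 7.9
```

Request:
step_arm --steps '[[[0, 0, 0], [0, 0, 0]], [[0, 0, 0], [0, 0, 0]], [[0, 0, 0], [0, 0, 0]], [[0, 0, 0], [0, 0, 0]]]' --claw 0.3

```text
clock: 39.52
tool_pos: [0.4853, 0.3556, 0.0291]
eef_rot: [-0.062, 0.994, 0.005, 0.087]
contact_force: [-0.6, 0.1, -0.2]
opening: 0.648
finger_force: 0.0
```

Request:
step_arm --steps '[[[-0.17, 0, -0.98], [0, 0, 0]], [[-0.34, 0, -1.97], [0, 0, 0]], [[-0.5, 0, -3], [0, 0, 0]], [[-0.7, 0, -4], [0, 0, 0]], [[-0.7, 0, -4], [0, 0, 0]], [[-0.7, 0, -4], [0, 0, 0]], [[0, 0, 0], [0, 0, 0]], [[0, 0, 0], [0, 0, 0]]]'

```text
clock: 40.52
tool_pos: [0.4847, 0.3549, 0.2113]
eef_rot: [-0.062, 0.994, 0.005, 0.087]
contact_force: [0.1, -0.6, -0.2]
opening: 0.651
finger_force: 0.0
```

```bash
python3 - <<'E'
from h import *
import pickle
w=snap('wrist');pickle.dump(w,open('w9.pkl','wb'));st=sensors.get_state();print(st['tool_pos'],st['clock'])
h=cv2.cvtColor(w['img'],cv2.COLOR_RGB2HSV);m=((h[...,0]>5)&(h[...,0]<20)&(h[...,1]>110)&(h[...,2]>40)).astype('uint8')
n,l,s,ce=cv2.connectedComponentsWithStats(m)
for q in np.argsort(-s[1:,4])[:3]+1:
    cn=max(cv2.findContours((l==q).astype('uint8'),0,2)[0],key=len);rc=cv2.minAreaRect(cn);print(s[q],rc);B=cv2.boxPoints(rc);print(np.round([onzw(w,*p,.03) for p in B],3).tolist(),onzw(w,*ce[q],.038))
c=snap('scene');S=pickle.load(open('s0.pkl','rb'))['scene'];a,b=S['img'][185:265,95:170].astype(int),c['img'][185:265,95:170].astype(int)
print('key diff',np.abs(a-b).max(2)[:35,25:65].mean())
E
```

```text
[0.48445948 0.35470726 0.21057204] 40.575
[ 240  108   35   77 2391] ((257.0, 146.0), (76.0, 34.0), 90.0)
[[0.447, 0.334, 0.03], [0.443, 0.367, 0.03], [0.526, 0.38, 0.03], [0.531, 0.343, 0.03]] [0.48014054 0.35463125 0.038     ]
[128 276  17  25 119] ((134.46153259277344, 287.30767822265625), (12.203404426574707, 26.07090950012207), 33.6900634765625)
[[0.746, 0.176, 0.03], [0.69, 0.208, 0.03], [0.701, 0.223, 0.03], [0.758, 0.192, 0.03]] [0.70845104 0.20717768 0.038     ]
[365 276  19  20 103] ((375.91351318359375, 285.6189270019531), (20.144882202148438, 12.719213485717773), 36.02737045288086)
[[0.671, 0.538, 0.03], [0.65, 0.542, 0.03], [0.674, 0.58, 0.03], [0.697, 0.577, 0.03]] [0.66379541 0.55047755 0.038     ]
key diff 42.69714285714286
```

```bash
python3 - <<'E'
from h import *
import pickle
S=pickle.load(open('s0.pkl','rb'))
for n,roi in(('top',(200,260,340,410)),('scene',(185,265,95,170))):
    r0,r1,c0,c1=roi
    for x in(S[n],snap(n)):
        q=cv2.cvtColor(x['img'][r0:r1,c0:c1],cv2.COLOR_RGB2HSV)[...,2];ys,xs=np.where(q<40);print(n,len(xs),xs.min()+c0,xs.max()+c0,ys.min()+r0,ys.max()+r0,xs.mean()+c0,ys.mean()+r0)
w=snap('wrist');h=cv2.cvtColor(w['img'],cv2.COLOR_RGB2HSV);m=((h[...,0]>5)&(h[...,0]<20)&(h[...,1]>110)&(h[...,2]>40)).astype('uint8')
print(cv2.connectedComponentsWithStats(m)[2][1:].max(0))
from plant import finish_job
print(finish_job())
E
```

```text
top 128 354 383 222 243 371.9921875 229.4765625
top 98 368 383 225 233 374.9591836734694 228.53061224489795
scene 222 125 155 185 221 132.5045045045045 208.52252252252254
scene 204 125 141 197 220 132.30392156862746 208.9264705882353
[ 450  353   35   78 2411]
the job is handed in; nothing more can be done
None
```

The job is handed in at about 41 s of the 69 s. The cameras put the spindle with its core in the tray, about 5 mm from the middle, and the key upright in its slot. I did not recheck the bystanders; I felt no stray contact on the way. `finish_job` returned no verdict.

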